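# Load the dry-block warmer

## Robot

A 6-joint arm with a two-finger parallel gripper is mounted at the origin on a cart in front of the work surface, level with it; the furniture and walls round the work are solid. World frame = base frame: x ahead of the robot, y to its left, z up, the work surface at z = 0. Lengths are in m, angles in rad, forces in N, time in s.
With the tool pointing down it reaches from about 0.275 to 0.725 m from the base axis. Payload 15.9 kg.
Tool frame: the origin (TCP) lies on the centre line of the jaws, within the pads' length; the fingertips stand 11 mm ahead of it and the grasp point (between the pads) lies 8 mm behind it; z points along the fingers, y is the line along which they close (so a half turn about z gives the same grasp; the last joint's range is limited). The gripper opens to 85 mm and grips with 20 to 120 N. Pads are 22 mm wide; open, the fingers measure 114 mm over their backs; the gripper's body (76 mm by 85 mm) begins 54 mm behind the grasp point. The pads swing forward as they close: fully open they stand 13 mm farther back than shut.
Start: joints at [1.338, 0.213, -0.034, 1.323, 0, 1.571], TCP at [0.115, 0.486, 0.209] pointing down, gripper open.
Joint ranges: [-2.98, 2.98], [-0.74, 1.72], [-1.14, 1.35], [-2.1, 2.04], [-1.57, 1.44], [-3.14, 3.14]. Speed limits (rad/s): [1.89, 1.89, 2.39, 2.57, 3.14, 3.14].

## Interface

Orientations are given as a 3x3 rotation matrix whose columns are the frame's x, y, z axes.
In Python, from workcell import manip gives the robot as it stands.
- The arm moves only by the tool drive_effector, called in YAML: its name, and indented under it one key for each argument. Schema: {"type":"object","properties":{"plan":{"type":"array","items":{"type":"array","items":{"type":"array","items":{"type":"number"},"minItems":5,"maxItems":5},"minItems":1,"maxItems":20},"minItems":1,"maxItems":1},"force":{"type":"number"},"only":{"type":"string"},"quiet":{"type":"boolean"},"lines":{"type":"string"}},"required":["plan"],"additionalProperties":false}. plan is a list that holds a single list of rows (three levels of brackets), with 1 to 20 rows, each of 5 numbers: dx, dy, dz in shares of 1 m (1.0 is 1 m), then a turn about the tool's z in parts of the range, where 1.0 means 4 rad, then the opening from 0.0 (shut) to 1.0 (fully open); each row is the pose to reach, as a shift and turn from the pose commanded when the call began, along the tool's axes at that moment; what a row does not reach only later rows make up. A row lasts 1/12 s, in which the tool goes at most 0.0417 m and 0.125 rad, less where a joint would pass 70% of its speed; a pose out of reach is approached as far as the arm can. The fingers move at their own pace and stop on an object; force is the grip in N (left out, the last holds). Time passes only in rows, so rows that do not move let the fingers close. The tool returns the time, the measured TCP pose, the force, the opening and the grip force at its end. only (a regular expression) keeps the lines of the reply that match it, lines (a string "A,B") keeps lines A to B, and quiet returns only ok. Shift and turn numbers lie between -1 and 1, and a call with a number outside is refused. Input that does not fit is refused with a message, and nothing moves.
- manip.read_state(): the state, without advancing time (a new reading comes with each control period).
- manip.grab_frame(name): name is "scene" or "top" or "wrist"; returns a dict with "color" (384x512x3 uint8, red, green, blue), "camera_matrix" (3x3 intrinsics, pixels), "R" (3x3) and "t" (3): a world point X has camera coordinates R X + t. Camera axes: x right, y down, z forward; pixel columns grow to the right and rows downward; lengths in m; the calibration is good to about 2 mm. A picture is of the moment at which its call begins. There is no depth.
- manip.hand_in(): hands the job in; it is judged then, once.
The state is a dict: "time_s": time; "q": joint angles; "joint_vel": joint speeds; "effort": joint torques, N m; "eef_pos": TCP position; "tool_rot": TCP orientation; "ft_force": force on the tool from outside, world axes, zero at the start; "torque": the same for the moment, N m; "finger_gap": opening from 0.0 (shut) to 1.0 (fully open); "finger_force": force on a finger pad.
Only numpy, scipy, OpenCV 4.12 (cv2) and the standard library are available. Lean on these libraries where they do the work, as an engineer would, in place of code of your own. Each camera call takes 0.05 s, during which the arm holds its last target. There are 200 camera calls.

## Task

Load the dry-block warmer on the right for the next measurement: stand the vial, the amber dropper bottle, the red-capped white bottle and the small glass beaker upright in the four metal blocks, each fully down in the bore made for its width (smallest vessel in the smallest bore, and so on up). Do not tip any vessel over, and leave the volumetric flask and the yellow wash bottle where they stand.

Things in the scene. Friction and masses are not known exactly. Their poses are not given: they have to be found in the camera images.
- vial: small clear glass sample vial with a blue screw cap and pale blue contents, standing upright on the worktop left of the mixer like the other vessels, 22 mm wide, 58 mm high (grip it below 50 mm height), 16 g. Origin: centre of its underside, z up along its axis.
- dropper_bottle: small amber dropper bottle with a black cap, standing upright, 33 mm wide, 63 mm high, 40 g; the body is 33 mm wide up to about 40 mm, the cap above is narrower. Origin: centre of its underside, z up along its axis.
- buffer_bottle: white bottle with a red screw cap, standing upright, 43 mm wide, 99 mm high, 110 g; the cap is narrower than the body, which is straight up to about 60 mm. Origin: centre of its underside, z up along its axis.
- beaker: small clear glass beaker, open at the top, empty, standing upright, 54 mm wide, 66 mm high, 35 g; grip it round the outside. It stands on the dark worktop, unlike the taller plastic cups by the red electrode arm. Origin: centre of its underside, z up along its axis.
- block_27: aluminium block in the white warmer, 76 x 76 x 50 mm, fixed; bore 27 mm wide, 28 mm deep, its top 6 mm flaring to 39 mm; the smallest bore, made for the vial. Origin: centre of its underside, on the bore's axis; z up: bore floor z = 22 mm, top z = 50 mm (76 mm above the worktop). The 4 blocks form a square, 80 mm between bores; x axis points to the console behind, 20 mm above them
- block_38: aluminium block in the white warmer, 76 x 76 x 50 mm, fixed; bore 38 mm wide, 28 mm deep, its top 6 mm flaring to 50 mm; the second smallest bore, made for the dropper bottle. Origin: centre of its underside, on the bore's axis; z up: bore floor z = 22 mm, top z = 50 mm (76 mm above the worktop). The 4 blocks form a square, 80 mm between bores; x axis points to the console behind, 20 mm above them
- block_48: aluminium block in the white warmer, 76 x 76 x 50 mm, fixed; bore 48 mm wide, 28 mm deep, its top 6 mm flaring to 60 mm; the second largest bore, made for the white bottle. Origin: centre of its underside, on the bore's axis; z up: bore floor z = 22 mm, top z = 50 mm (76 mm above the worktop). The 4 blocks form a square, 80 mm between bores; x axis points to the console behind, 20 mm above them
- block_59: aluminium block in the white warmer, 76 x 76 x 50 mm, fixed; bore 59 mm wide, 28 mm deep, its top 6 mm flaring to 71 mm; the largest bore, made for the beaker. Origin: centre of its underside, on the bore's axis; z up: bore floor z = 22 mm, top z = 50 mm (76 mm above the worktop). The 4 blocks form a square, 80 mm between bores; x axis points to the console behind, 20 mm above them
- flask: bystander: glass volumetric flask with a long neck and stopper, 61 mm wide, 170 mm high, standing loose behind the vessels. Origin: centre of its underside. Fixed mixer between vessels (left) and warmer (right): base x 0.43 to 0.85, y -0.15 to 0.18 m; its jars reach 0.18 m round x 0.68, y 0.02 at z 0.17 to 0.30; it is 0.48 m tall. Pass in front of it
- wash_bottle: bystander: yellow squeeze wash bottle with a bent spout, 70 x 82 mm, 259 mm high, standing loose to the left of the vessels. Origin: centre of its underside.

How it is judged:
By the outcome, as a careful person would: the job done as asked, in the order asked, and still so for the second after the job is handed in, with the robot touching nothing.
It also fails if it takes over 144 s, if anything falls off the work surface, if the arm or the gripper's body presses on something with over 40 N, if the wrist force passes 120 N, or if a joint passes its speed limit or range.

## Working session

There is one attempt and no reset: what is moved stays moved. The work goes in short steps, Python scripts to look and compute and a tool call to move; the robot and the scene stay as the last step left them, time stands still between calls to the robot, and variables do not carry over. Pictures are saved under pics/ and viewed, at most 14 in all, crops included, and the job is handed in when it is done.

```bash
ls; mkdir -p pics
```

Run:
```python
from workcell import manip
import cv2,pickle
fs={}
for n in("scene","top","wrist"):
    f=manip.grab_frame(n);fs[n]=f
    cv2.imwrite(f"pics/{n}0.png",f["color"][:,:,::-1]);print(n,f["camera_matrix"].tolist(),(-f["R"].T@f["t"]).round(3),f["R"].round(2).tolist())
pickle.dump(fs,open("f0.pkl","wb"))
s=manip.read_state();print(s)
```

```text
pics
workcell.py
scene [[461.87902467959714, 0.0, 261.2363728326336], [0.0, 461.87902467959714, 198.2987038292923], [0.0, 0.0, 1.0]] [-0.299  1.209  0.774] [[-0.77, -0.64, -0.01], [-0.29, 0.36, -0.89], [0.57, -0.68, -0.46]]
top [[382.09003326628806, 0.0, 257.1822853833013], [0.0, 382.09003326628806, 183.63531424412065], [0.0, 0.0, 1.0]] [0.468 0.115 1.289] [[-0.03, -1.0, 0.02], [-0.99, 0.02, -0.11], [0.1, -0.02, -0.99]]
wrist [[316.62803989991875, 0.0, 257.64305177730495], [0.0, 316.62803989991875, 185.10479072860798], [0.0, 0.0, 1.0]] [0.05  0.501 0.373] [[0.23, 0.97, -0.0], [0.94, -0.22, 0.26], [0.25, -0.06, -0.97]]
{'time_s': 0.15, 'q': array([ 1.33796544e+00,  2.13248466e-01, -3.48920122e-02,  1.32354042e+00,
       -1.81112436e-05,  1.57076964e+00]), 'joint_vel': array([-0.00113978,  0.0001362 ,  0.00305812, -0.00010105, -0.00143063,
       -0.00117531]), 'effort': array([-3.24813564e-04, -6.86407328e+01,  4.87247014e+01,  1.31052916e-02,
        1.03762518e-04, -6.03253852e-06]), 'eef_pos': array([0.11530392, 0.48621824, 0.2085363 ]), 'tool_rot': array([[-9.73023278e-01,  2.30706884e-01, -1.86477745e-04],
       [ 2.30706958e-01,  9.73022894e-01, -8.64884224e-04],
       [-1.80876290e-05, -8.84574196e-04, -9.99999609e-01]]), 'ft_force': array([ 0.23945013, -0.40740182,  0.99679436]), 'torque': array([0.03152668, 0.02876507, 0.00921717]), 'finger_force': 0.0, 'finger_gap': 0.9976855298556494}
```

View pics/scene0.png

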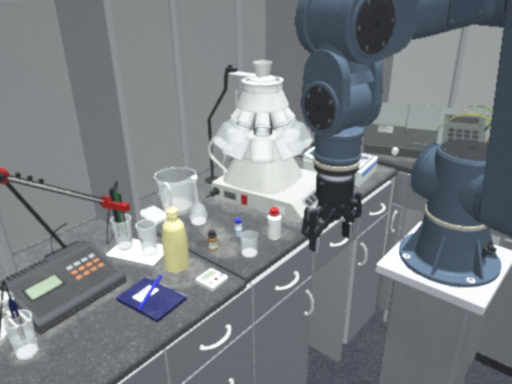

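View pics/top0.png

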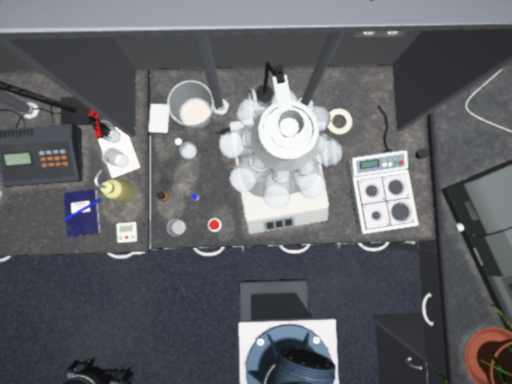

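Run:
```python
import pickle,cv2
c=pickle.load(open("f0.pkl","rb"))["top"]["color"][:,:,::-1]
a=cv2.resize(c[100:320,60:200],None,fx=2.7,fy=2.7,interpolation=2)
b=cv2.resize(c[160:320,330:480],None,fx=2.7,fy=2.7,interpolation=2)
h=max(a.shape[0],b.shape[0]);b=cv2.copyMakeBorder(b,0,h-b.shape[0],0,0,0)
cv2.imwrite("pics/crop0.png",cv2.hconcat([a,b]));print(a.shape)
```

```text
(594, 378, 3)
```

The scene and top views show the vessels left of the mixer: vial (195,197), dropper (162,196), white/red bottle (214,225) and beaker (176,228). The warmer's bores are near (371,190), (396,186), (376,215) and (401,211).

Run:
```python
import pickle,cv2
c=pickle.load(open("f0.pkl","rb"))["top"]["color"][:,:,::-1]
a=cv2.resize(c[120:250,140:235],None,fx=4,fy=4,interpolation=2)
b=cv2.resize(c[140:240,340:430],None,fx=4,fy=4,interpolation=2)
h=max(a.shape[0],b.shape[0]);b=cv2.copyMakeBorder(b,0,h-b.shape[0],0,0,0)
cv2.imwrite("pics/crop1.png",cv2.hconcat([a,b]))
```

```text
(no output)
```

View pics/crop1.png

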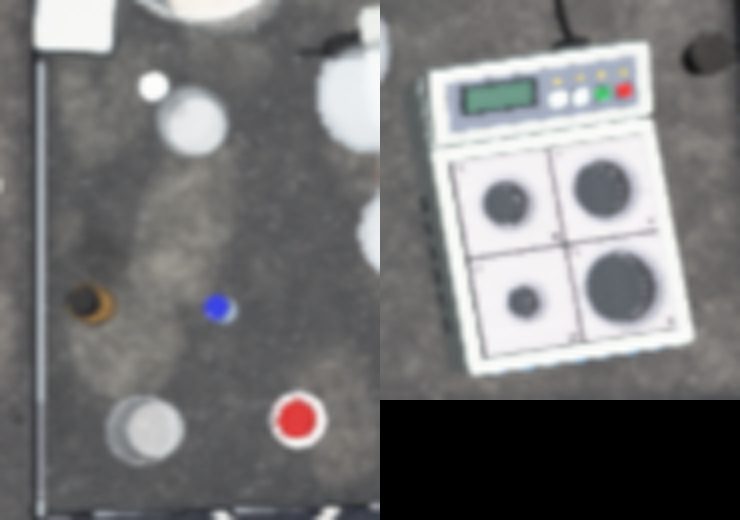

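The crop shows vessels on the left: black cap (85,302), blue cap (217,307), red cap (297,420) and beaker, with rim (142,430) and base (155,430). The bores are: smallest front-left (523,302), 38 back-left (506,203), 48 back-right (602,188), 59 front-right (620,287).

Create h.py:
```python
import numpy as np,cv2,pickle
from workcell import manip
def ray(f,uv,z):
    d=f["R"].T@np.linalg.inv(f["camera_matrix"])@[uv[0],uv[1],1];c=-f["R"].T@f["t"]
    return (c+d*(z-c[2])/d[2])
def proj(f,X):
    p=f["camera_matrix"]@(f["R"]@np.asarray(X)+f["t"]);return p[:2]/p[2]
def blob(mask,near,box=20):
    m=np.zeros(mask.shape,np.uint8);u,v=map(int,near);m[v-box:v+box,u-box:u+box]=mask[v-box:v+box,u-box:u+box]
    n,l,s,c=cv2.connectedComponentsWithStats(m)
    i=1+np.argmax(s[1:,4]);return c[i],s[i]
def totool(dw,s=None):
    s=s or manip.read_state();return s["tool_rot"].T@np.asarray(dw)
```

Run:
```python
from h import *
fs=pickle.load(open("f0.pkl","rb"))
f=fs["top"];c=f["color"].astype(int);r,g,b=c[...,0],c[...,1],c[...,2];mx=c.max(2)
def show(n,m,near,z,box=12,f=f):
    p,s=blob(m,near,box);print(n,p.round(1),s.tolist(),ray(f,p,z).round(4))
    return ray(f,p,z)
show("vial",(b-r>70),(195,197),.058)
show("drop cap",(mx<45),(161,195),.063)
show("drop body",(r-b>30),(163,196),.03)
show("red",(r-b>80),(214,225),.099)
show("white",(mx>120),(214,225),.06,13)
show("beaker",(c.min(2)>115),(178,228),.0,13)
B=[show(n,mx<120,p,.070,11) for n,p in(("27",(471-340+340-0,215)),)] if 0 else []
for n,p,bx in(("27",(376,215),8),("38",(371.5,191),10),("48",(396,187),11),("59",(400,212),11)):
    B.append(show(n,mx<130,p,.070,bx))
B=np.array(B);cen=B.mean(0);print(cen,[np.linalg.norm(B[i]-B[(i+1)%4]) for i in range(4)])
T=np.array([[-1,1],[1,1],[1,-1],[-1,-1]])*.04
H=(B-cen)[:,:2].T@T;U,S,V=np.linalg.svd(H);R=U@V;fit=cen[:2]+T@R.T
print(fit.round(4),np.degrees(np.arctan2(R[1,0],R[0,0])))
# scene view
s=fs["scene"];c2=s["color"].astype(int);r,g,b=c2[...,0],c2[...,1],c2[...,2]
for n,m,near,z in(("vial",b-r>60,(239,222),.053),("red",(r-b>80),(274,212),.09)):
    p,st=blob(m,near,12);print(n,p,st,ray(s,p,z).round(4))
```

```text
vial [193.7 196.4] [191, 194, 7, 6, 34] [0.5609 0.2929 0.058 ]Traceback (most recent call last):
  File "<stdin>", line 8, in <module>
  File "<stdin>", line 5, in show
  File "h.py", line 11, in blob
    i=1+np.argmax(s[1:,4]);return c[i],s[i]
        ~~~~~~~~~^^^^^^^^^
    return _wrapfunc(a, 'argmax', axis=axis, out=out, **kwds)
    return bound(*args, **kwds)
ValueError: attempt to get argmax of an empty sequence
```

Create m.py:
```python
from h import *
fs=pickle.load(open("f0.pkl","rb"))
f=fs["top"];c=f["color"].astype(int);r,g,b=c[...,0],c[...,1],c[...,2];mx=c.max(2)
def show(n,m,near,z,box=12,f=f):
    try: p,s=blob(m,near,box)
    except ValueError: print(n,"none");return
    print(n,p.round(1),s.tolist(),ray(f,p,z).round(4))
    return ray(f,p,z)
print("cap px",c[195,161],c[197,164],c[190,155])
show("drop cap",(mx<62),(161,195),.063,6)
show("drop body",(r-b>30),(163,196),.03,6)
show("red",(r-b>80),(214,225),.099)
show("white",(mx>140),(214,225),.06,13)
show("beaker",(c.min(2)>115),(178,228),.0,13)
B=[]
for n,p,bx in(("27",(376,215),8),("38",(371.5,191),10),("48",(396,187),11),("59",(400,212),11)):
    B.append(show(n,mx<130,p,.070,bx))
B=np.array(B);cen=B.mean(0);print(cen,[np.linalg.norm(B[i]-B[(i+1)%4]) for i in range(4)])
T=np.array([[-1,1],[1,1],[1,-1],[-1,-1]])*.04
H=(B-cen)[:,:2].T@T;U,S,V=np.linalg.svd(H);R=U@V;fit=cen[:2]+T@R.T
print(fit.round(4),np.degrees(np.arctan2(R[1,0],R[0,0])))
s=fs["scene"];c2=s["color"].astype(int);r,g,b=c2[...,0],c2[...,1],c2[...,2]
for n,m,near,z in(("vial",b-r>60,(239,222),.053),("red",(r-b>80),(274,212),.09)):
    show(n,m,near,z,12,s)
```

```bash
python3 m.py
```

```text
cap px [61 60 61] [94 76 54] [89 89 90]
drop cap [161.4 195.6] [159, 193, 5, 5, 17] [0.5658 0.3951 0.063 ]
drop body [165.2 196.6] [161, 192, 8, 9, 39] [0.5647 0.3903 0.03  ]
red [213.7 224.3] [209, 220, 10, 9, 68] [0.4698 0.226  0.099 ]
white [214.3 224.5] [207, 217, 15, 15, 175] [0.4693 0.2278 0.06  ]
beaker [175.  225.7] [165, 215, 22, 21, 314] [0.4687 0.3643 0.    ]
27 [375.4 215.1] [373, 212, 6, 7, 33] [ 0.4854 -0.2882  0.07  ]
38 [371.1 190.4] [367, 186, 9, 10, 72] [ 0.565  -0.2787  0.07  ]
48 [395.2 186.8] [389, 181, 13, 13, 133] [ 0.5745 -0.3578  0.07  ]
59 [399.9 211.4] [392, 204, 17, 16, 209] [ 0.4951 -0.3678  0.07  ]
[ 0.52999435 -0.32313317  0.07      ] [np.float64(0.08014455658985195), np.float64(0.07966455231446037), np.float64(0.0800519103406632), np.float64(0.08026049612108432)]
[[ 0.4855 -0.2882]
 [ 0.5649 -0.2786]
 [ 0.5745 -0.358 ]
 [ 0.4951 -0.3677]] 6.920032651794359
vial [237.8 220.1] [235, 217, 7, 7, 37] [0.5615 0.2923 0.053 ]
red [273.7 211.2] [270, 207, 9, 9, 66] [0.468  0.2294 0.09  ]
```

Units first: turns go in shares of 4 rad. So -0.233 rad is -0.0583.

drive_effector:
  plan:
    - [[-0.03, -0.01, 0, -0.0075, 1], [-0.08, -0.02, 0, -0.025, 1], [-0.15, -0.04, 0, -0.05, 1], [-0.22, -0.06, 0, -0.0583, 1], [-0.28, -0.075, 0, -0.0583, 1], [-0.313, -0.086, 0, -0.0583, 1], [-0.313, -0.086, 0, -0.0583, 1], [-0.313, -0.086, 0, -0.0583, 1], [-0.313, -0.086, 0, -0.0583, 1], [-0.313, -0.086, 0, -0.0583, 1], [-0.313, -0.086, 0, -0.0583, 1], [-0.313, -0.086, 0, -0.0583, 1]]

```text
time_s: 1.15
eef_pos: [0.3992, 0.3311, 0.2089]
tool_rot: [[-1.0, -0.001, -0.0], [-0.001, 1.0, -0.0], [0.0, -0.0, -1.0]]
ft_force: [-0.8, 0.5, -0.0]
finger_gap: 0.996
finger_force: 0.0
```

Run:
```python
from h import *
f=manip.grab_frame("wrist");pickle.dump(f,open("w1.pkl","wb"))
c=f["color"].copy()
for n,p in dict(vial=(.561,.293,.058),drop=(.5655,.394,.063),buf=(.469,.227,.099),bk=(.4687,.3643,0),bkt=(.4687,.3643,.066)).items():
    u=proj(f,p);print(n,u.round(1));cv2.circle(c,tuple(int(i) for i in u.round()),2,(0,255,0),-1)
cv2.imwrite("pics/w1.png",c[:,:,::-1]);s=manip.read_state();print(s["q"].round(3),s["eef_pos"].round(4),s["tool_rot"].round(3).tolist())
```

```text
vial [224.9 305.1]
drop [313.2 311.4]
buf [148.6 248.1]
bk [284.7 212.2]
bkt [289.8 233.8]
[0.693 0.252 0.016 1.335 0.    0.691] [0.3991 0.3313 0.2089] [[-1.0, -0.002, -0.0], [-0.002, 1.0, 0.0], [0.0, 0.0, -1.0]]
```

View pics/w1.png

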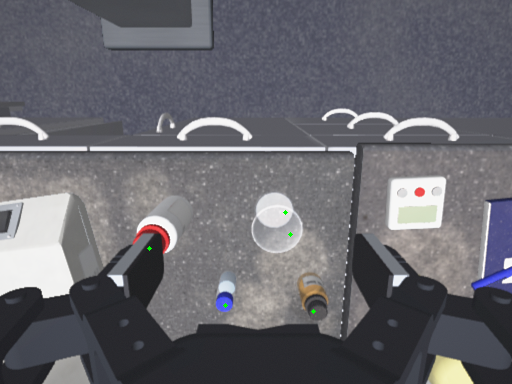

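The wrist view shows the blue cap (226,301), black cap (316,305), red cap (153,238, partly behind a finger), beaker rim (277,229) and beaker base (274,209).

Run:
```python
from h import *
f=pickle.load(open("w1.pkl","rb"));c=f["color"].astype(int);r,g,b=c[...,0],c[...,1],c[...,2]
for n,p,z in(("rim",(277,229),.066),("base",(274,209),0)): print(n,ray(f,p,z).round(4))
for n,m,p,z,bx in(("vial",b-r>70,(226,301),.054,15),("dropcap",c.max(2)<60,(316,305),.058,12),("dropbody",r-b>30,(311,290),.02,18),("base",c.min(2)>135,(274,209),0,20)):
    q,s=blob(m,p,bx);print(n,q.round(1),s.tolist(),ray(f,q,z).round(4))
t=pickle.load(open("f0.pkl","rb"))["top"]
print("top rim",ray(t,(140+142/4,120+430/4),.066),"base",ray(t,(140+156/4,120+429/4),0))
```

```text
rim [0.4633 0.3508 0.066 ]
base [0.4645 0.3509 0.    ]
vial [224. 302.] [216, 293, 17, 19, 267] [0.5598 0.2916 0.054 ]
dropcap [315.3 303.9] [308, 300, 18, 11, 84] [0.5591 0.397  0.058 ]
dropbody [309.4 289.8] [298, 273, 30, 35, 386] [0.5658 0.3964 0.02  ]
base [274.2 211. ] [254, 191, 40, 38, 1290] [0.4671 0.3512 0.    ]
top rim [0.46304418 0.35005396 0.066     ] base [0.46331452 0.35107517 0.        ]
```

drive_effector:
  plan:
    - [[-0.03, -0.01, 0, 0, 1], [-0.07, -0.02, 0, 0, 1], [-0.11, -0.03, 0, 0, 1], [-0.15, -0.038, 0.02, 0, 0.8], [-0.162, -0.039, 0.06, 0, 0.7], [-0.162, -0.039, 0.1, 0, 0.7], [-0.162, -0.039, 0.135, 0, 0.7], [-0.162, -0.039, 0.16, 0, 0.7], [-0.162, -0.039, 0.171, 0, 0.7], [-0.162, -0.039, 0.171, 0, 0.7], [-0.162, -0.039, 0.171, 0, 0.7], [-0.162, -0.039, 0.171, 0, 0.7]]
  force: 30

```text
time_s: 2.2
eef_pos: [0.563, 0.2927, 0.0402]
tool_rot: [[-1.0, -0.001, 0.003], [-0.001, 1.0, 0.001], [-0.003, 0.001, -1.0]]
ft_force: [-0.4, -1.3, -0.4]
finger_gap: 0.698
finger_force: 0.0
```

Run:
```python
from h import *
f=manip.grab_frame("wrist");cv2.imwrite("pics/w2.png",f["color"][150:,:,::-1])
```

```text
(no output)
```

View pics/w2.png

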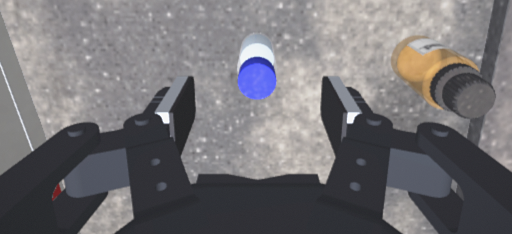

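The picture shows the blue cap (257,78) centred between the pads (192 and 322).

drive_effector:
  plan:
    - [[0, 0, 0, 0, 0.5], [0, 0, 0, 0, 0.4], [0, 0, 0, 0, 0.3], [0, 0, 0, 0, 0.2], [0, 0, 0, 0, 0], [0, 0, 0, 0, 0], [0, 0, 0, 0, 0], [0, 0, 0, 0, 0], [0, 0, 0, 0, 0], [0, 0, 0, 0, 0], [0, 0, 0, 0, 0], [0, 0, 0, 0, 0]]
  force: 25

```text
time_s: 3.25
eef_pos: [0.562, 0.2916, 0.0379]
tool_rot: [[-1.0, -0.0, -0.0], [-0.0, 1.0, -0.0], [0.0, -0.0, -1.0]]
ft_force: [0.4, 0.6, 0.7]
finger_gap: 0.0
finger_force: 0.0
```

drive_effector:
  plan:
    - [[0, 0, -0.01, 0, 0], [0, 0, -0.03, 0, 0], [0, 0, -0.06, 0, 0], [0, 0, -0.1, 0, 0], [0, 0, -0.12, 0, 0], [0, 0, -0.12, 0, 0], [0, 0, -0.12, 0, 0]]

```text
time_s: 3.83
eef_pos: [0.5629, 0.2921, 0.16]
tool_rot: [[-1.0, -0.0, 0.003], [-0.0, 1.0, 0.001], [-0.003, 0.001, -1.0]]
ft_force: [-0.2, 0.7, -1.0]
finger_gap: -0.0
finger_force: 0.0
```

Run:
```python
from h import *
f=manip.grab_frame("wrist");cv2.imwrite("pics/w3.png",f["color"][150:,:,::-1])
f=manip.grab_frame("scene");a=f["color"][150:260,180:360,::-1];cv2.imwrite("pics/s3.png",cv2.resize(a,None,fx=3,fy=3))
c=cv2.vconcat([f["color"][150:260,:,::-1]])
```

```text
(no output)
```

View pics/w3.png

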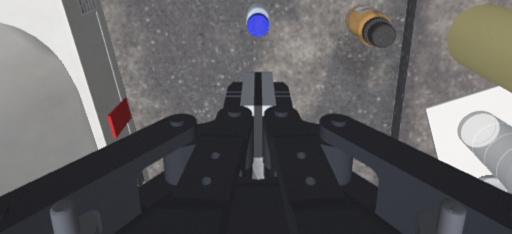

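The vial still stands at (258,25) in the crop and the closed pads at (258,90) missed it; it lies nearer the robot than the pads. I'll measure the offset.

Run:
```python
from h import *
f=manip.grab_frame("wrist");c=f["color"].astype(int);r,g,b=c[...,0],c[...,1],c[...,2]
q,s=blob(b-r>70,(258,173),20);print(q,ray(f,q,.054),(-f["R"].T@f["t"]).round(4))
st=manip.read_state();e=st["eef_pos"];print(e,"tcp px",proj(f,e),"tip",proj(f,e+st["tool_rot"]@[0,0,.011]),"grasp",proj(f,e+st["tool_rot"]@[0,0,-.008]))
t=manip.grab_frame("top");c=t["color"].astype(int)
try: q,s=blob(c[...,2]-c[...,0]>70,(194,196),20);print(q,s,ray(t,q,.058))
except Exception as ex:print(ex)
```

```text
[258.32687651 177.22276029] [0.56058815 0.29133226 0.054     ] [0.4951 0.2909 0.3221]
[0.56153874 0.29137789 0.15710547] tcp px [258.6635134  222.72837824] tip [258.60537047 215.71103357] grasp [258.71038848 228.38579127]
attempt to get argmax of an empty sequence
```

View pics/s3.png

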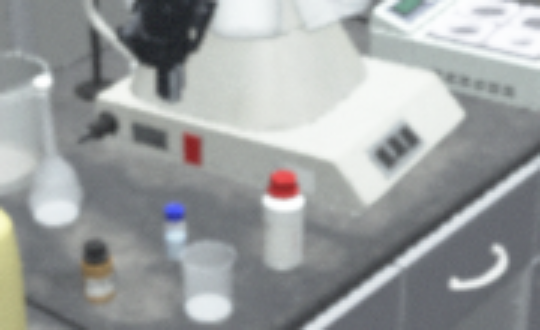

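The scene crop shows the vial (175,230) unmoved and standing, with the closed fingertips at about (168,100). Next I check the tip height against the calibration.

Run:
```python
from h import *
f=manip.grab_frame("scene");w=manip.grab_frame("wrist")
st=manip.read_state();e=st["eef_pos"];print(e)
for d in(-.04,-.02,-.008,0,.011):
    print(d,"scene",proj(f,e+[0,0,-d]).round(1),"wrist -x edge",proj(w,e+[-.011,0,-d]).round(1))
a=cv2.resize(f["color"][140:250,190:290,::-1],None,fx=4,fy=4,interpolation=0)
b=cv2.resize(w["color"][150:310,190:330,::-1],None,fx=2.75,fy=2.75)[:440]
cv2.imwrite("pics/c4.png",cv2.hconcat([a,b]));print(b.shape)
```

```text
[0.5616129  0.29141404 0.1570756 ]
-0.04 scene [236.5 178.1] wrist -x edge [259.3 235. ]
-0.02 scene [236.7 184.2] wrist -x edge [259.1 218. ]
-0.008 scene [236.8 187.8] wrist -x edge [259.  209.8]
0 scene [236.9 190.1] wrist -x edge [259.  204.9]
0.011 scene [237.  193.4] wrist -x edge [258.9 198.8]
(440, 385, 3)
```

View pics/c4.png

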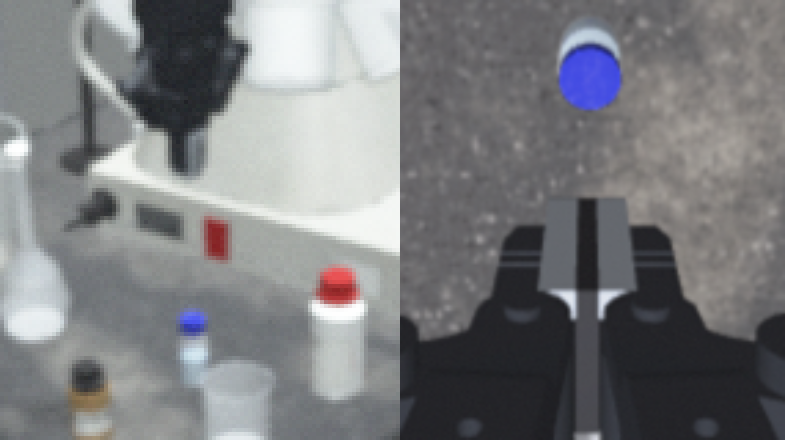

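Both views put the real fingertips about 22 mm *behind* the reported TCP, not 11 mm ahead. So the pads closed just above the cap. I'll go about 33 mm lower.

drive_effector:
  plan:
    - [[0, 0, 0, 0, 0.6], [0, 0, 0, 0, 0.6], [0, 0, 0, 0, 0.6], [0, 0, 0, 0, 0.6], [0, 0, 0.03, 0, 0.6], [0, 0, 0.07, 0, 0.6], [0, 0, 0.1, 0, 0.6], [0, 0, 0.125, 0, 0.6], [0, 0, 0.14, 0, 0.6], [0, 0, 0.152, 0, 0.6], [0, 0, 0.152, 0, 0.6], [0, 0, 0.152, 0, 0.6], [0, 0, 0.152, 0, 0.4], [0, 0, 0.152, 0, 0.3], [0, 0, 0.152, 0, 0.2], [0, 0, 0.152, 0, 0.1], [0, 0, 0.152, 0, 0], [0, 0, 0.152, 0, 0], [0, 0, 0.152, 0, 0], [0, 0, 0.152, 0, 0]]
  force: 25

```text
time_s: 5.8
eef_pos: [0.5628, 0.292, 0.0071]
tool_rot: [[-1.0, -0.0, 0.002], [-0.0, 1.0, 0.001], [-0.002, 0.001, -1.0]]
ft_force: [0.1, 0.1, 6.7]
finger_gap: 0.247
finger_force: 25.1
```

drive_effector:
  plan:
    - [[0, 0, 0, 0, 0], [0, 0, 0, 0, 0], [0, 0, 0, 0, 0]]

```text
time_s: 6.05
eef_pos: [0.5628, 0.292, 0.0071]
tool_rot: [[-1.0, -0.0, 0.002], [-0.0, 1.0, 0.001], [-0.002, 0.001, -1.0]]
ft_force: [-0.2, -0.7, 7.3]
finger_gap: 0.25
finger_force: 25.1
```

drive_effector:
  plan:
    - [[0, 0, -0.02, 0, 0], [0, 0, -0.06, 0, 0], [0, 0, -0.1, 0, 0], [0.02, 0, -0.14, 0, 0], [0.06, 0, -0.15, 0, 0], [0.1, 0, -0.15, 0, 0], [0.14, 0, -0.15, 0, 0], [0.18, 0, -0.15, 0, 0], [0.21, -0.01, -0.15, 0, 0], [0.23, -0.03, -0.15, 0, 0], [0.233, -0.07, -0.15, 0, 0], [0.233, -0.11, -0.15, 0, 0], [0.233, -0.15, -0.15, 0, 0], [0.233, -0.19, -0.15, 0, 0], [0.233, -0.23, -0.15, 0, 0], [0.233, -0.27, -0.15, 0, 0], [0.233, -0.31, -0.15, 0, 0], [0.233, -0.35, -0.15, 0, 0], [0.233, -0.39, -0.15, 0, 0], [0.233, -0.42, -0.15, 0, 0]]

```text
time_s: 7.72
eef_pos: [0.329, -0.1265, 0.1566]
tool_rot: [[-1.0, -0.0, 0.002], [-0.0, 1.0, -0.001], [-0.002, -0.001, -1.0]]
ft_force: [1.5, -0.5, 0.1]
finger_gap: 0.25
finger_force: 24.6
```

drive_effector:
  plan:
    - [[0, -0.03, 0, 0, 0], [0, -0.07, 0, 0, 0], [0, -0.11, 0, 0, 0], [0, -0.14, 0, 0, 0], [0, -0.16, 0, 0, 0], [0, -0.16, 0, 0, 0], [0, -0.16, 0, 0, 0], [0, -0.16, 0, 0, 0], [0, -0.16, 0, 0, 0]]

```text
time_s: 8.47
eef_pos: [0.3294, -0.284, 0.1562]
tool_rot: [[-1.0, -0.001, 0.0], [-0.001, 1.0, -0.0], [-0.0, -0.0, -1.0]]
ft_force: [0.0, -0.2, 0.6]
finger_gap: 0.249
finger_force: 24.7
```

Run:
```python
from h import *
f=manip.grab_frame("wrist");pickle.dump(f,open("w5.pkl","wb"));cv2.imwrite("pics/w5.png",f["color"][:,:,::-1])
s=manip.read_state();print(s["q"].round(2),s["eef_pos"],s["finger_gap"])
for n,p in dict(b27=(.4855,-.2882,.07),b59=(.4951,-.3677,.07)).items():print(n,proj(f,p))
```

```text
[-0.71  0.1  -0.31  1.17  0.   -0.71] [ 0.32944782 -0.28391788  0.15616189] 0.2498662988858154
b27 [253.62361578 342.60121906]
b59 [170.52043575 350.83665431]
```

View pics/w5.png

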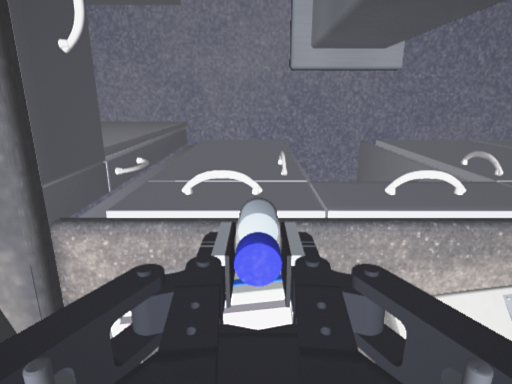

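The vial is held upright, with its cap at (258,258).

Run:
```python
from h import *
f=pickle.load(open("w5.pkl","rb"));c=f["color"].astype(int);q,s=blob(c[...,2]-c[...,0]>70,(258,258),35)
print(q,s,ray(f,q,.1562-.007+.054))
```

```text
[257.32084095 260.84597806] [ 233  233   50   54 2188] [ 0.32677656 -0.28472763  0.2032    ]
```

drive_effector:
  plan:
    - [[-0.03, -0.003, 0, 0, 0], [-0.07, -0.003, 0, 0, 0], [-0.11, -0.003, 0, 0, 0], [-0.14, -0.003, 0, 0, 0], [-0.156, -0.003, 0, 0, 0], [-0.156, -0.003, 0, 0, 0], [-0.156, -0.003, 0, 0, 0], [-0.156, -0.003, 0.02, 0, 0], [-0.156, -0.003, 0.04, 0, 0], [-0.156, -0.003, 0.05, 0, 0], [-0.156, -0.003, 0.06, 0, 0], [-0.156, -0.003, 0.06, 0, 0], [-0.156, -0.003, 0.06, 0, 0], [-0.156, -0.003, 0.06, 0, 0]]

```text
time_s: 9.68
eef_pos: [0.4856, -0.288, 0.0969]
tool_rot: [[-1.0, -0.0, 0.001], [-0.0, 1.0, -0.001], [-0.001, -0.001, -1.0]]
ft_force: [-0.2, 0.3, 0.1]
finger_gap: 0.251
finger_force: 24.7
```

drive_effector:
  plan:
    - [[-0.0025, 0, 0, 0, 0], [-0.0025, 0, 0.01, 0, 0], [-0.0025, 0, 0.015, 0, 0], [-0.0025, 0, 0.02, 0, 0], [-0.0025, 0, 0.025, 0, 0], [-0.0025, 0, 0.03, 0, 0], [-0.0025, 0, 0.03, 0, 0], [-0.0025, 0, 0.03, 0, 0]]

```text
time_s: 10.35
eef_pos: [0.4876, -0.2876, 0.0656]
tool_rot: [[-1.0, -0.0, -0.001], [-0.0, 1.0, 0.0], [0.001, 0.0, -1.0]]
ft_force: [0.7, -0.2, -0.4]
finger_gap: 0.251
finger_force: 24.7
```

drive_effector:
  plan:
    - [[0, 0, 0.005, 0, 0], [0, 0, 0.01, 0, 0], [0, 0, 0.01, 0, 0], [0, 0, 0.01, 0, 0]]

```text
time_s: 10.68
eef_pos: [0.4877, -0.2876, 0.0556]
tool_rot: [[-1.0, -0.0, -0.0], [-0.0, 1.0, 0.0], [0.0, 0.0, -1.0]]
ft_force: [0.1, 0.4, -0.9]
finger_gap: 0.25
finger_force: 24.7
```

drive_effector:
  plan:
    - [[0, 0, 0, 0, 0.3], [0, 0, 0, 0, 0.4], [0, 0, 0, 0, 0.5], [0, 0, 0, 0, 0.5], [0, 0, 0, 0, 0.5], [0, 0, -0.02, 0, 0.5], [0, 0, -0.05, 0, 0.5], [0, 0, -0.09, 0, 0.5], [0.04, 0, -0.12, 0, 0.6], [0.08, 0, -0.12, 0, 0.8], [0.08, 0, -0.12, 0, 1], [0.08, 0, -0.12, 0, 1], [0.08, 0, -0.12, 0, 1]]

```text
time_s: 11.77
eef_pos: [0.4078, -0.2879, 0.1762]
tool_rot: [[-1.0, 0.001, 0.001], [0.001, 1.0, -0.0], [-0.001, -0.0, -1.0]]
ft_force: [0.3, -0.0, -0.2]
finger_gap: 1.0
finger_force: 0.0
```

Run:
```python
from h import *
f=manip.grab_frame("wrist");cv2.imwrite("pics/w6.png",f["color"][:,:,::-1]);pickle.dump(f,open("w6.pkl","wb"))
for n,p in dict(b27=(.4855,-.2882,.07),b38=(.5649,-.2786,.07),b59=(.4951,-.3677,.07),b48=(.5745,-.358,.07),cap=(.4855,-.2882,.048+.056)).items():print(n,proj(f,p).round(1))
```

```text
b27 [258.1 257.5]
b38 [267.6 328.6]
b59 [174.6 266.6]
b48 [189.5 336.5]
cap [258.1 277. ]
```

View pics/w6.png

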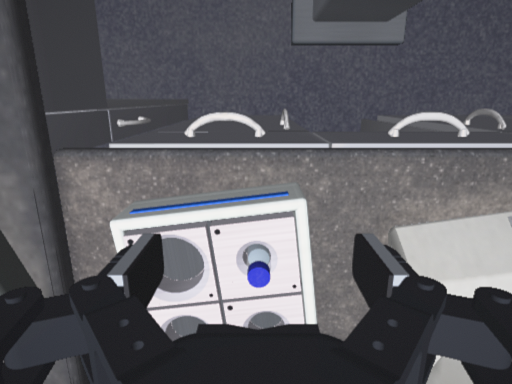

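The vial's cap shows at (259,274), as predicted for fully seated (258,277). Back for the dropper bottle.

drive_effector:
  plan:
    - [[0.03, 0, 0, 0, 1], [0.06, 0.02, 0, 0, 1], [0.078, 0.06, 0, 0, 1], [0.078, 0.1, 0, 0, 1], [0.078, 0.14, 0, 0, 1], [0.078, 0.18, 0, 0, 1], [0.078, 0.22, 0, 0, 1], [0.078, 0.26, 0, 0, 1], [0.078, 0.3, 0, 0, 1], [0.078, 0.34, 0, 0, 1], [0.078, 0.38, 0, 0, 1], [0.078, 0.42, 0, 0, 1], [0.078, 0.46, 0, 0, 1], [0.078, 0.5, 0, 0, 1], [0.078, 0.54, 0, 0, 1], [0.078, 0.58, 0, 0, 1], [0.07, 0.62, 0, 0, 1], [0.04, 0.65, 0, 0, 1], [0, 0.67, 0, 0, 1], [-0.04, 0.683, 0, 0, 1]]

```text
time_s: 13.48
eef_pos: [0.4398, 0.3959, 0.1747]
tool_rot: [[-1.0, -0.004, -0.001], [-0.004, 1.0, -0.0], [0.001, -0.0, -1.0]]
ft_force: [-0.2, -0.1, 1.1]
finger_gap: 1.001
finger_force: 0.0
```

drive_effector:
  plan:
    - [[-0.04, 0, 0, 0, 0.9], [-0.07, 0, 0, 0, 0.8], [-0.1, 0, 0, 0, 0.8], [-0.11, 0, 0, 0, 0.8], [-0.11, 0, 0, 0, 0.8], [-0.11, 0, 0, 0, 0.8], [-0.11, 0, 0, 0, 0.8]]

```text
time_s: 14.07
eef_pos: [0.5488, 0.393, 0.1753]
tool_rot: [[-1.0, -0.001, -0.001], [-0.001, 1.0, -0.0], [0.001, -0.0, -1.0]]
ft_force: [0.4, -0.1, -0.3]
finger_gap: 0.798
finger_force: 0.0
```

Run:
```python
from h import *
f=manip.grab_frame("wrist");c=f["color"].astype(int);r,b=c[...,0],c[...,2]
print(manip.read_state()["eef_pos"])
u=proj(f,(.565,.395,.03));print("pred",u,"cap",proj(f,(.565,.395,.06)))
q,s=blob(r-b>30,u,30);print(q,s,ray(f,q,.025))
u=proj(f,(.565,.395,.063));q,s=blob(c.max(2)<75,u,20);print(q,s,ray(f,q,.060))
```

```text
[0.54872535 0.39298822 0.17576176]
pred [260.33744281 184.08935086] cap [260.58176707 192.48848478]
[262.87719298 180.9122807 ] [249 171  33  32 342] [0.56295473 0.39763711 0.025     ]
[265.5648855  188.29007634] [254 183  24  18 131] [0.56097265 0.39955976 0.06      ]
```

drive_effector:
  plan:
    - [[-0.0155, 0.004, 0.02, 0, 0.8], [-0.0155, 0.004, 0.06, 0, 0.8], [-0.0155, 0.004, 0.1, 0, 0.8], [-0.0155, 0.004, 0.13, 0, 0.7], [-0.0155, 0.004, 0.15, 0, 0.7], [-0.0155, 0.004, 0.165, 0, 0.7], [-0.0155, 0.004, 0.1735, 0, 0.7], [-0.0155, 0.004, 0.1735, 0, 0.7], [-0.0155, 0.004, 0.1735, 0, 0.7], [-0.0155, 0.004, 0.1735, 0, 0.6], [-0.0155, 0.004, 0.1735, 0, 0.5], [-0.0155, 0.004, 0.1735, 0, 0.4], [-0.0155, 0.004, 0.1735, 0, 0.3], [-0.0155, 0.004, 0.1735, 0, 0.2], [-0.0155, 0.004, 0.1735, 0, 0.1], [-0.0155, 0.004, 0.1735, 0, 0.1], [-0.0155, 0.004, 0.1735, 0, 0.1], [-0.0155, 0.004, 0.1735, 0, 0.1], [-0.0155, 0.004, 0.1735, 0, 0.1]]
  force: 30

```text
time_s: 15.7
eef_pos: [0.5657, 0.3969, 0.0036]
tool_rot: [[-1.0, -0.0, 0.001], [-0.0, 1.0, 0.001], [-0.001, 0.001, -1.0]]
ft_force: [-0.9, -0.4, 7.2]
finger_gap: 0.361
finger_force: 29.3
```

drive_effector:
  plan:
    - [[0, 0, -0.02, 0, 0.1], [0, 0, -0.06, 0, 0.1], [0, 0, -0.1, 0, 0.1], [0.02, 0, -0.14, 0, 0.1], [0.06, 0, -0.15, 0, 0.1], [0.1, 0, -0.15, 0, 0.1], [0.14, 0, -0.15, 0, 0.1], [0.18, 0, -0.15, 0, 0.1], [0.21, -0.01, -0.15, 0, 0.1], [0.23, -0.03, -0.15, 0, 0.1], [0.236, -0.05, -0.15, 0, 0.1], [0.236, -0.05, -0.15, 0, 0.1], [0.236, -0.05, -0.15, 0, 0.1]]

```text
time_s: 16.78
eef_pos: [0.3291, 0.3462, 0.1532]
tool_rot: [[-1.0, 0.0, 0.001], [0.0, 1.0, 0.001], [-0.001, 0.001, -1.0]]
ft_force: [-0.7, -0.4, 0.0]
finger_gap: 0.367
finger_force: 30.0
```

Run:
```python
from h import *
f=manip.grab_frame("wrist");pickle.dump(f,open("w7.pkl","wb"));cv2.imwrite("pics/w7.png",f["color"][150:,100:400,::-1])
```

```text
(no output)
```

View pics/w7.png

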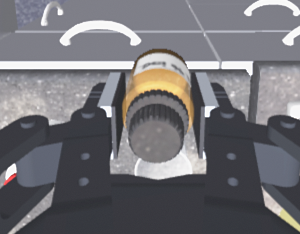

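The dropper bottle is held between the pads, its cap centred near full-frame pixel (258,288).

Run:
```python
from h import *
f=pickle.load(open("w7.pkl","rb"));print(ray(f,(258,288),.2126))
```

```text
[0.33109    0.34559127 0.2126    ]
```

drive_effector:
  plan:
    - [[0, -0.03, 0, 0, 0.1], [0, -0.07, 0, 0, 0.1], [0, -0.11, 0, 0, 0.1], [0, -0.15, 0, 0, 0.1], [0, -0.19, 0, 0, 0.1], [0, -0.23, 0, 0, 0.1], [0, -0.27, 0, 0, 0.1], [0, -0.31, 0, 0, 0.1], [0, -0.35, 0, 0, 0.1], [0, -0.39, 0, 0, 0.1], [0, -0.43, 0, 0, 0.1], [0, -0.47, 0, 0, 0.1], [0, -0.51, 0, 0, 0.1], [0, -0.55, 0, 0, 0.1], [0, -0.59, 0, 0, 0.1], [-0.01, -0.61, 0, 0, 0.1], [-0.03, -0.624, 0, 0, 0.1], [-0.07, -0.625, 0, 0, 0.1], [-0.11, -0.625, 0, 0, 0.1], [-0.14, -0.625, 0, 0, 0.1]]

```text
time_s: 18.5
eef_pos: [0.4725, -0.2794, 0.1519]
tool_rot: [[-1.0, 0.001, 0.001], [0.001, 1.0, -0.0], [-0.001, -0.0, -1.0]]
ft_force: [-0.0, -1.3, -0.0]
finger_gap: 0.363
finger_force: 30.1
```

drive_effector:
  plan:
    - [[-0.03, 0, 0, 0, 0.1], [-0.07, 0, 0, 0, 0.1], [-0.09, 0, 0, 0, 0.1], [-0.095, 0, 0, 0, 0.1], [-0.095, 0, 0, 0, 0.1], [-0.095, 0, 0, 0, 0.1], [-0.095, 0, 0, 0, 0.1]]

```text
time_s: 19.08
eef_pos: [0.5636, -0.2788, 0.1524]
tool_rot: [[-1.0, 0.0, -0.0], [0.0, 1.0, 0.0], [0.0, 0.0, -1.0]]
ft_force: [-0.3, 0.2, -0.3]
finger_gap: 0.364
finger_force: 30.1
```

drive_effector:
  plan:
    - [[-0.001, 0, 0.02, 0, 0.1], [-0.001, 0, 0.04, 0, 0.1], [-0.001, 0, 0.055, 0, 0.1], [-0.001, 0, 0.065, 0, 0.1], [-0.001, 0, 0.07, 0, 0.1], [-0.001, 0, 0.075, 0, 0.1], [-0.001, 0, 0.08, 0, 0.1], [-0.001, 0, 0.085, 0, 0.1], [-0.001, 0, 0.085, 0, 0.1], [-0.001, 0, 0.085, 0, 0.1]]

```text
time_s: 19.92
eef_pos: [0.5652, -0.2791, 0.0678]
tool_rot: [[-1.0, 0.0, 0.0], [0.0, 1.0, -0.001], [-0.0, -0.001, -1.0]]
ft_force: [-2.0, -3.8, -1.9]
finger_gap: 0.366
finger_force: 31.4
```

drive_effector:
  plan:
    - [[0, 0, 0.005, 0, 0.1], [0, 0, 0.01, 0, 0.1], [0, 0, 0.012, 0, 0.1], [0, 0, 0.012, 0, 0.1], [0, 0, 0.012, 0, 0.1]]

```text
time_s: 20.33
eef_pos: [0.5648, -0.2789, 0.0552]
tool_rot: [[-1.0, 0.0, -0.001], [0.0, 1.0, -0.0], [0.001, -0.0, -1.0]]
ft_force: [-3.2, -4.2, -2.4]
finger_gap: 0.363
finger_force: 31.3
```

drive_effector:
  plan:
    - [[0.001, -0.001, 0, 0, 0.1], [0.001, -0.001, 0, 0, 0.1], [0.001, -0.001, 0, 0, 0.4], [0.001, -0.001, 0, 0, 0.5], [0.001, -0.001, 0, 0, 0.6], [0.001, -0.001, 0, 0, 0.6], [0.001, -0.001, 0, 0, 0.6], [0.001, -0.001, -0.01, 0, 0.6], [0.001, 0, -0.03, 0, 0.6], [0.001, 0, -0.06, 0, 0.6], [0.001, 0, -0.09, 0, 0.6], [0.04, 0, -0.12, 0, 0.6], [0.08, 0, -0.13, 0, 1], [0.12, 0, -0.13, 0, 1], [0.14, 0, -0.13, 0, 1], [0.14, 0, -0.13, 0, 1], [0.14, 0, -0.13, 0, 1]]

```text
time_s: 21.75
eef_pos: [0.4247, -0.2789, 0.1868]
tool_rot: [[-1.0, 0.001, 0.002], [0.001, 1.0, -0.001], [-0.002, -0.001, -1.0]]
ft_force: [0.9, 0.9, 0.1]
finger_gap: 0.999
finger_force: 0.0
```

Run:
```python
from h import *
f=manip.grab_frame("wrist");cv2.imwrite("pics/w8.png",f["color"][180:,100:420,::-1]);pickle.dump(f,open("w8.pkl","wb"))
for n,p in dict(vcap=(.4855,-.2882,.106),dcap=(.5649,-.2786,.111),dcap_high=(.5649,-.2786,.116)).items():print(n,proj(f,p).round(1)-[100,180])
```

```text
vcap [147.7  73.9]
dcap [158.9 156.2]
dcap_high [158.9 160.2]
```

View pics/w8.png

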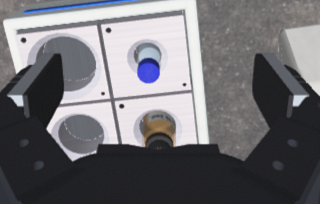

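The dropper bottle stands in its bore, cap near (158,147), and the vial is unchanged. Next is the white bottle.

drive_effector:
  plan:
    - [[0.03, 0, 0, 0, 1], [0.07, 0.01, 0, 0, 1], [0.09, 0.04, 0, 0, 1], [0.095, 0.08, 0, 0, 1], [0.095, 0.12, 0, 0, 1], [0.095, 0.16, 0, 0, 1], [0.095, 0.2, 0, 0, 1], [0.095, 0.24, 0, 0, 1], [0.095, 0.28, 0, 0, 1], [0.095, 0.32, 0, 0, 1], [0.095, 0.36, 0, 0, 1], [0.095, 0.4, 0, 0, 1], [0.095, 0.44, 0, 0, 1], [0.095, 0.48, 0, 0, 1], [0.09, 0.506, 0, 0, 1], [0.06, 0.506, 0, 0, 1], [0.06, 0.506, 0, 0, 1], [0.06, 0.506, 0, 0, 1], [0.06, 0.506, 0, 0, 1]]

```text
time_s: 23.38
eef_pos: [0.3651, 0.2278, 0.1853]
tool_rot: [[-1.0, -0.001, -0.001], [-0.001, 1.0, -0.0], [0.001, -0.0, -1.0]]
ft_force: [-0.6, 0.7, -0.3]
finger_gap: 1.0
finger_force: 0.0
```

Run:
```python
from h import *
f=manip.grab_frame("wrist");c=f["color"].astype(int);r,b=c[...,0],c[...,2]
print(manip.read_state()["eef_pos"])
u=proj(f,(.469,.227,.099));print("pred",u)
q,s=blob(r-b>80,u,40);print(q,s,ray(f,q,.095))
t=manip.grab_frame("top");c=t["color"].astype(int)
for n,m,p,z,bx in(("vialcap",c[...,2]-c[...,0]>60,(375,213),.106,12),("dropcap",c.max(2)<75,(371,189),.111,9)):
    q,s=blob(m,p,bx);print(n,q,s.tolist(),ray(t,q,z),proj(t,(.4855,-.2882,.106)),proj(t,(.5649,-.2786,.111)))
a=cv2.resize(t["color"][160:240,340:430,::-1],None,fx=4,fy=4);cv2.imwrite("pics/t9.png",a)
```

```text
[0.36502594 0.22749189 0.18540093]
pred [257.39567353 294.56100561]
[255.22180801 286.69617894] [ 238  268   35   39 1073] [0.46351709 0.22500459 0.095     ]
vialcap [377.83333333 214.5       ] [375, 212, 7, 6, 36] [ 0.48643274 -0.28388038  0.106     ] [379.23049917 214.76419596] [375.18005346 189.25778301]
dropcap [372.57142857 188.94285714] [370, 186, 6, 7, 35] [ 0.5660887  -0.27048091  0.111     ] [379.23049917 214.76419596] [375.18005346 189.25778301]
```

View pics/t9.png

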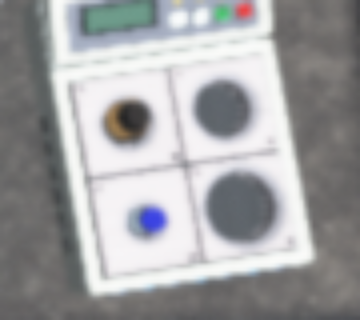

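Both vessels look upright and down in their bores, caps at crop (133,115) and (152,218). The white bottle stands close to the mixer base, so I'll turn the gripper 90° to keep its fingers clear.

Units first: turns go in shares of 4 rad. So 1.571 rad is 0.3928.

drive_effector:
  plan:
    - [[0, 0, 0, 0.03, 1], [0, 0, 0, 0.06, 1], [0, 0, 0, 0.09, 1], [0, 0, 0, 0.12, 1], [0, 0, 0, 0.15, 1], [0, 0, 0, 0.18, 1], [0, 0, 0, 0.21, 1], [0, 0, 0, 0.24, 1], [0, 0, 0, 0.27, 1], [0, 0, 0, 0.3, 1], [0, 0, 0, 0.33, 1], [0, 0, 0, 0.36, 1], [0, 0, 0, 0.3928, 1], [-0.03, 0, 0, 0.3928, 1], [-0.07, 0, 0, 0.3928, 1], [-0.1, -0.001, 0, 0.3928, 1], [-0.103, -0.001, 0, 0.3928, 1], [-0.103, -0.001, 0, 0.3928, 1], [-0.103, -0.001, 0, 0.3928, 1]]

```text
time_s: 25.07
eef_pos: [0.4677, 0.226, 0.1854]
tool_rot: [[0.001, 1.0, -0.001], [1.0, -0.001, -0.0], [-0.0, -0.001, -1.0]]
ft_force: [-0.6, 0.5, 0.1]
finger_gap: 1.0
finger_force: 0.0
```

Run:
```python
from h import *
f=manip.grab_frame("wrist");cv2.imwrite("pics/w10.png",f["color"][:,:,::-1]);print(manip.read_state()["q"].round(2))
c=f["color"].astype(int);r,b=c[...,0],c[...,2];u=proj(f,(.467,.226,.099));print(u)
q,s=blob(r-b>80,u,40);print(q,s,ray(f,q,.095))
```

```text
[ 0.45  0.26 -0.04  1.28  0.    2.02]
[257.53393756 181.9453942 ]
[259.60328436 178.98444252] [ 241  160   38   40 1157] [0.46871384 0.22749427 0.095     ]
```

View pics/w10.png

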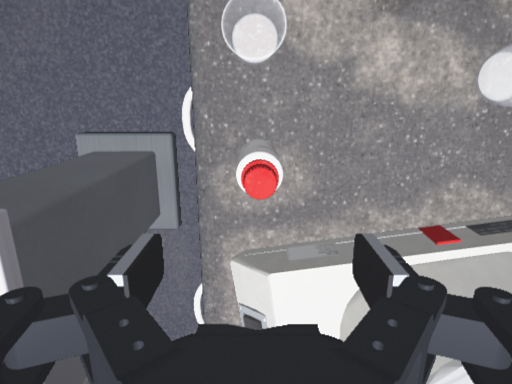

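The white bottle's cap is at (260,179), and the fingers now straddle it along world x, clear of the mixer base. Descending.

drive_effector:
  plan:
    - [[0.001, 0.001, 0.02, 0, 0.9], [0.001, 0.001, 0.06, 0, 0.85], [0.001, 0.001, 0.09, 0, 0.85], [0.001, 0.001, 0.11, 0, 0.85], [0.001, 0.001, 0.13, 0, 0.85], [0.001, 0.001, 0.145, 0, 0.85], [0.001, 0.001, 0.155, 0, 0.85], [0.001, 0.001, 0.16, 0, 0.85], [0.001, 0.001, 0.16, 0, 0.85], [0.001, 0.001, 0.16, 0, 0.85]]
  force: 40

```text
time_s: 25.95
eef_pos: [0.4693, 0.2277, 0.0262]
tool_rot: [[-0.0, 1.0, 0.001], [1.0, 0.0, 0.0], [0.0, 0.001, -1.0]]
ft_force: [0.6, 0.2, 0.3]
finger_gap: 0.847
finger_force: 0.0
```

drive_effector:
  plan:
    - [[0, 0, 0.007, 0, 0.85], [0, 0, 0.013, 0, 0.85], [0, 0, 0.013, 0, 0.85], [0, 0, 0.013, 0, 0.7], [0, 0, 0.013, 0, 0.6], [0, 0, 0.013, 0, 0.5], [0, 0, 0.013, 0, 0.4], [0, 0, 0.013, 0, 0.3], [0, 0, 0.013, 0, 0.2], [0, 0, 0.013, 0, 0.2], [0, 0, 0.013, 0, 0.2], [0, 0, 0.013, 0, 0.2]]

```text
time_s: 26.95
eef_pos: [0.4692, 0.2275, 0.0128]
tool_rot: [[-0.0, 1.0, 0.0], [1.0, 0.0, 0.0], [0.0, 0.0, -1.0]]
ft_force: [-2.8, -1.0, 5.2]
finger_gap: 0.488
finger_force: 40.1
```

To row units: -1.571 rad is -0.3928.

drive_effector:
  plan:
    - [[0, 0, -0.02, 0, 0.2], [0, 0, -0.06, 0, 0.2], [0, 0, -0.1, 0, 0.2], [0, -0.01, -0.14, 0, 0.2], [0, -0.05, -0.15, 0, 0.2], [0, -0.09, -0.15, 0, 0.2], [0, -0.12, -0.15, 0, 0.2], [-0.02, -0.139, -0.15, -0.03, 0.2], [-0.06, -0.139, -0.15, -0.06, 0.2], [-0.1, -0.139, -0.15, -0.09, 0.2], [-0.14, -0.139, -0.15, -0.12, 0.2], [-0.18, -0.139, -0.15, -0.15, 0.2], [-0.22, -0.139, -0.15, -0.18, 0.2], [-0.26, -0.139, -0.15, -0.21, 0.2], [-0.3, -0.139, -0.15, -0.24, 0.2], [-0.34, -0.139, -0.15, -0.27, 0.2], [-0.38, -0.139, -0.15, -0.3, 0.2], [-0.42, -0.139, -0.15, -0.33, 0.2], [-0.46, -0.139, -0.15, -0.36, 0.2], [-0.46, -0.139, -0.15, -0.3928, 0.2]]

```text
time_s: 28.62
eef_pos: [0.3312, -0.1778, 0.1628]
tool_rot: [[-0.956, 0.292, 0.001], [0.292, 0.956, -0.0], [-0.001, -0.0, -1.0]]
ft_force: [2.4, -0.0, -0.7]
finger_gap: 0.483
finger_force: 40.9
```

drive_effector:
  plan:
    - [[0, 0, 0, 0, 0.2], [0, 0, 0, 0, 0.2], [0, 0, 0, 0, 0.2]]

```text
time_s: 28.87
eef_pos: [0.3314, -0.1758, 0.1625]
tool_rot: [[-0.954, 0.299, -0.0], [0.299, 0.954, 0.0], [0.0, 0.0, -1.0]]
ft_force: [0.3, 0.8, -0.6]
finger_gap: 0.49
finger_force: 41.0
```

Run:
```python
from h import *
s=manip.read_state();print(s["q"].round(2),s["eef_pos"],s["tool_rot"].round(3).tolist())
f=manip.grab_frame("wrist");pickle.dump(f,open("w11.pkl","wb"))
c=f["color"].astype(int);q,st=blob(c[...,0]-c[...,2]>80,(258,290),60);print(q,st,ray(f,q,.245),proj(f,s["eef_pos"]+[0,0,.085]))
```

```text
[-0.49 -0.03 -0.42  1.18  0.   -0.18] [ 0.33135968 -0.17582767  0.16245916] [[-0.954, 0.299, -0.0], [0.299, 0.954, 0.0], [0.0, 0.0, -1.0]]
[256.49352907 295.5147769 ] [ 211  255   98   75 5177] [ 0.32114983 -0.17383092  0.245     ] [260.32452934 330.84339504]
```

To row units: -0.304 rad is -0.076.

drive_effector:
  plan:
    - [[-0.01, -0.03, 0, -0.025, 0.2], [-0.02, -0.065, 0, -0.05, 0.2], [-0.031, -0.1, 0, -0.076, 0.2], [-0.043, -0.137, 0, -0.076, 0.2], [-0.0544, -0.1736, 0, -0.076, 0.2], [-0.0544, -0.1736, 0, -0.076, 0.2], [-0.0544, -0.1736, 0, -0.076, 0.2], [-0.0544, -0.1736, 0, -0.076, 0.2], [-0.0544, -0.1736, 0, -0.076, 0.2]]

```text
time_s: 29.67
eef_pos: [0.3325, -0.3565, 0.1627]
tool_rot: [[-1.0, -0.005, 0.0], [-0.005, 1.0, 0.0], [-0.0, 0.0, -1.0]]
ft_force: [0.1, 0.9, -1.4]
finger_gap: 0.488
finger_force: 41.2
```

drive_effector:
  plan:
    - [[-0.03, 0, 0, 0, 0.2], [-0.07, 0, 0, 0, 0.2], [-0.11, 0, 0, 0, 0.2], [-0.15, 0, 0, 0, 0.2], [-0.19, 0, 0, 0, 0.2], [-0.22, 0, 0, 0, 0.2], [-0.243, 0, 0, 0, 0.2], [-0.243, 0, 0, 0, 0.2], [-0.243, 0, 0, 0, 0.2], [-0.243, 0, 0, 0, 0.2], [-0.243, 0, 0, 0, 0.2]]

```text
time_s: 30.58
eef_pos: [0.5745, -0.3568, 0.1631]
tool_rot: [[-1.0, -0.003, 0.0], [-0.003, 1.0, -0.0], [-0.0, -0.0, -1.0]]
ft_force: [0.1, 1.0, -0.6]
finger_gap: 0.49
finger_force: 41.3
```

drive_effector:
  plan:
    - [[0, -0.001, 0.02, 0, 0.2], [0, -0.001, 0.04, 0, 0.2], [0, -0.001, 0.06, 0, 0.2], [0, -0.001, 0.07, 0, 0.2], [0, -0.001, 0.075, 0, 0.2], [0, -0.001, 0.08, 0, 0.2], [0, -0.001, 0.085, 0, 0.2], [0, -0.001, 0.088, 0, 0.2], [0, -0.001, 0.088, 0, 0.2], [0, -0.001, 0.088, 0, 0.2]]

```text
time_s: 31.42
eef_pos: [0.5753, -0.3584, 0.0749]
tool_rot: [[-1.0, -0.003, 0.0], [-0.003, 1.0, -0.0], [-0.0, -0.0, -1.0]]
ft_force: [0.3, -0.4, -0.9]
finger_gap: 0.485
finger_force: 41.3
```

drive_effector:
  plan:
    - [[0, 0, 0.005, 0, 0.2], [0, 0, 0.01, 0, 0.2], [0, 0, 0.012, 0, 0.2], [0, 0, 0.012, 0, 0.2], [0, 0, 0.012, 0, 0.2]]

```text
time_s: 31.83
eef_pos: [0.5749, -0.3582, 0.0623]
tool_rot: [[-1.0, -0.003, -0.0], [-0.003, 1.0, 0.0], [0.0, 0.0, -1.0]]
ft_force: [0.2, -0.5, -0.1]
finger_gap: 0.489
finger_force: 41.3
```

drive_effector:
  plan:
    - [[0, 0, 0, 0, 0.55], [0, 0, 0, 0, 0.6], [0, 0, 0, 0, 0.65], [0, 0, 0, 0, 0.65], [0, 0, 0, 0, 0.65], [0, 0, -0.01, 0, 0.65], [0, 0, -0.03, 0, 0.65], [0, 0, -0.06, 0, 0.65], [0, 0, -0.1, 0, 0.65], [0.02, 0, -0.125, 0, 0.7], [0.06, 0, -0.125, 0, 1], [0.1, 0, -0.125, 0, 1], [0.14, 0, -0.125, 0, 1], [0.155, 0, -0.125, 0, 1], [0.155, 0, -0.125, 0, 1], [0.155, 0, -0.125, 0, 1]]

```text
time_s: 33.17
eef_pos: [0.4197, -0.359, 0.1888]
tool_rot: [[-1.0, -0.002, 0.001], [-0.002, 1.0, -0.001], [-0.001, -0.001, -1.0]]
ft_force: [0.2, 0.7, 0.6]
finger_gap: 0.998
finger_force: 0.0
```

Run:
```python
from h import *
f=manip.grab_frame("wrist");cv2.imwrite("pics/w12.png",f["color"][170:,100:420,::-1])
for n,p in dict(red=(.5745,-.358,.147),bore59=(.4951,-.3677,.07)).items():print(n,proj(f,p).round(1)-[100,170])
```

```text
red [159.3 211.5]
bore59 [149.5  79. ]
```

View pics/w12.png

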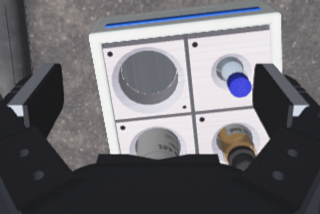

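The white bottle stands in its bore (155,145), and the 59 bore is at (148,78), matching the prediction. That view put me one over the 14-picture limit, so from here I'll check with numbers only. On to the beaker.

drive_effector:
  plan:
    - [[0.03, 0.01, 0, 0, 1], [0.07, 0.04, 0, 0, 1], [0.09, 0.08, 0, 0, 1], [0.09, 0.12, 0, 0, 1], [0.09, 0.16, 0, 0, 1], [0.09, 0.2, 0, 0, 1], [0.09, 0.24, 0, 0, 1], [0.09, 0.28, 0, 0, 1], [0.09, 0.32, 0, 0, 1], [0.09, 0.36, 0, 0, 1], [0.09, 0.4, 0, 0, 1], [0.09, 0.44, 0, 0, 1], [0.09, 0.48, 0, 0, 1], [0.09, 0.52, 0, 0, 1], [0.09, 0.56, 0, 0, 1], [0.09, 0.6, 0, 0, 1], [0.09, 0.64, 0, 0, 1], [0.09, 0.68, 0, 0, 1], [0.09, 0.71, 0, 0, 1], [0.09, 0.71, 0, 0, 1]]

```text
time_s: 34.88
eef_pos: [0.3273, 0.3576, 0.1868]
tool_rot: [[-1.0, -0.008, -0.001], [-0.008, 1.0, 0.001], [0.001, 0.001, -1.0]]
ft_force: [-0.2, 0.2, -0.7]
finger_gap: 0.999
finger_force: 0.0
```

drive_effector:
  plan:
    - [[-0.03, 0, 0, 0, 1], [-0.03, 0, 0, 0, 1], [-0.03, 0, 0, 0, 1], [-0.03, 0, 0, 0, 1]]

```text
time_s: 35.22
eef_pos: [0.3577, 0.3516, 0.1873]
tool_rot: [[-1.0, -0.003, -0.001], [-0.003, 1.0, -0.0], [0.001, -0.0, -1.0]]
ft_force: [0.0, 0.5, 0.3]
finger_gap: 1.003
finger_force: 0.0
```

Run:
```python
from h import *
f=manip.grab_frame("wrist");c=f["color"].astype(int);s=manip.read_state();print(s["eef_pos"],s["tool_rot"].round(3).tolist())
u=proj(f,(.4635,.351,0));print(u)
for th in(120,135,150):
    q,st=blob(c.min(2)>th,u,40);print(th,q,st.tolist(),ray(f,q,.002).round(4))
# edges: bottom disc by Hough
g=cv2.cvtColor(f["color"],cv2.COLOR_RGB2GRAY);x,y=map(int,u)
h=cv2.HoughCircles(cv2.medianBlur(g[y-60:y+80,x-70:x+70],3),cv2.HOUGH_GRADIENT,1,8,param1=60,param2=18,minRadius=20,maxRadius=45)
if h is not None:
    for a in h[0][:5]: 
        p=a[:2]+[x-70,y-60];print(a[2],p,"rim",ray(f,p,.066)[:2].round(4),"base",ray(f,p,0)[:2].round(4))
```

```text
[0.35749512 0.35138034 0.18748828] [[-1.0, -0.003, -0.0], [-0.003, 1.0, -0.0], [0.0, -0.0, -1.0]]
[257.46925906 246.4069315 ]
120 [256.47660256 245.97804487] [217, 206, 80, 80, 6240] [0.462  0.3498 0.002 ]
135 [259.70690219 260.48838731] [223, 223, 74, 63, 3057] [0.4813 0.3538 0.002 ]
150 [260.76  262.196] [231, 230, 66, 56, 2500] [0.4837 0.3551 0.002 ]
40.0 [246.5 263.5] rim [0.4499 0.34  ] base [0.4866 0.3376]
26.6 [256.5 276.5] rim [0.4645 0.3501] base [0.5046 0.3499]
35.5 [257.5 289.5] rim [0.4795 0.3512] base [0.5231 0.3513]
40.0 [245.5 288.5] rim [0.4784 0.3388] base [0.5217 0.3361]
44.4 [253.5 254.5] rim [0.44  0.347] base [0.4744 0.3462]
```

drive_effector:
  plan:
    - [[-0.03, 0, 0, 0, 1], [-0.07, 0, 0, 0, 1], [-0.1, -0.001, 0, 0, 1], [-0.1065, -0.001, 0.02, 0, 1], [-0.1065, -0.001, 0.06, 0, 1], [-0.1065, -0.001, 0.09, 0, 1], [-0.1065, -0.001, 0.12, 0, 1], [-0.1065, -0.001, 0.145, 0, 1], [-0.1065, -0.001, 0.16, 0, 1], [-0.1065, -0.001, 0.17, 0, 1], [-0.1065, -0.001, 0.179, 0, 1], [-0.1065, -0.001, 0.179, 0, 1], [-0.1065, -0.001, 0.179, 0, 1], [-0.1065, -0.001, 0.179, 0, 0.9]]
  force: 25

```text
time_s: 36.43
eef_pos: [0.4649, 0.3509, 0.0096]
tool_rot: [[-1.0, -0.003, 0.001], [-0.003, 1.0, 0.001], [-0.001, 0.001, -1.0]]
ft_force: [0.9, -0.1, 0.2]
finger_gap: 0.905
finger_force: 0.0
```

drive_effector:
  plan:
    - [[0, 0, 0, 0, 0.8], [0, 0, 0, 0, 0.7], [0, 0, 0, 0, 0.6], [0, 0, 0, 0, 0.5], [0, 0, 0, 0, 0.4], [0, 0, 0, 0, 0.4], [0, 0, 0, 0, 0.4], [0, 0, 0, 0, 0.4]]

```text
time_s: 37.1
eef_pos: [0.4648, 0.3507, 0.0093]
tool_rot: [[-1.0, -0.003, 0.001], [-0.003, 1.0, 0.001], [-0.001, 0.001, -1.0]]
ft_force: [-1.2, 0.1, 6.8]
finger_gap: 0.604
finger_force: 25.2
```

drive_effector:
  plan:
    - [[0, 0, -0.02, 0, 0.4], [0, 0, -0.06, 0, 0.4], [0, 0, -0.1, 0, 0.4], [0.01, 0, -0.14, 0, 0.4], [0.05, 0, -0.15, 0, 0.4], [0.09, 0, -0.15, 0, 0.4], [0.12, -0.01, -0.15, 0, 0.4], [0.135, -0.04, -0.15, 0, 0.4], [0.135, -0.08, -0.15, 0, 0.4], [0.135, -0.12, -0.15, 0, 0.4], [0.135, -0.16, -0.15, 0, 0.4], [0.135, -0.2, -0.15, 0, 0.4], [0.135, -0.24, -0.15, 0, 0.4], [0.135, -0.28, -0.15, 0, 0.4], [0.135, -0.32, -0.15, 0, 0.4], [0.135, -0.36, -0.15, 0, 0.4], [0.135, -0.4, -0.15, 0, 0.4], [0.135, -0.44, -0.15, 0, 0.4], [0.135, -0.48, -0.15, 0, 0.4], [0.135, -0.52, -0.15, 0, 0.4]]

```text
time_s: 38.77
eef_pos: [0.3305, -0.1606, 0.159]
tool_rot: [[-1.0, -0.003, 0.001], [-0.003, 1.0, -0.0], [-0.001, -0.0, -1.0]]
ft_force: [2.3, 0.6, 1.0]
finger_gap: 0.605
finger_force: 26.4
```

drive_effector:
  plan:
    - [[0, -0.04, 0, 0, 0.4], [0, -0.08, 0, 0, 0.4], [0, -0.12, 0, 0, 0.4], [0, -0.16, 0, 0, 0.4], [-0.01, -0.19, 0, 0, 0.4], [-0.04, -0.2, 0, 0, 0.4], [-0.08, -0.2, 0, 0, 0.4], [-0.12, -0.2, 0, 0, 0.4], [-0.15, -0.2, 0, 0, 0.4], [-0.162, -0.2, 0, 0, 0.4], [-0.162, -0.2, 0, 0, 0.4], [-0.162, -0.2, 0, 0, 0.4], [-0.162, -0.2, 0, 0, 0.4]]

```text
time_s: 39.85
eef_pos: [0.493, -0.3582, 0.1586]
tool_rot: [[-1.0, -0.003, -0.0], [-0.003, 1.0, 0.0], [0.0, 0.0, -1.0]]
ft_force: [-0.2, -0.3, 0.5]
finger_gap: 0.6
finger_force: 26.5
```

drive_effector:
  plan:
    - [[-0.003, -0.0095, 0, 0, 0.4], [-0.003, -0.0095, 0.02, 0, 0.4], [-0.003, -0.0095, 0.04, 0, 0.4], [-0.003, -0.0095, 0.06, 0, 0.4], [-0.003, -0.0095, 0.07, 0, 0.4], [-0.003, -0.0095, 0.075, 0, 0.4], [-0.003, -0.0095, 0.08, 0, 0.4], [-0.003, -0.0095, 0.085, 0, 0.4], [-0.003, -0.0095, 0.087, 0, 0.4], [-0.003, -0.0095, 0.087, 0, 0.4], [-0.003, -0.0095, 0.087, 0, 0.4]]

```text
time_s: 40.77
eef_pos: [0.4968, -0.3678, 0.072]
tool_rot: [[-1.0, -0.003, 0.0], [-0.003, 1.0, -0.0], [-0.0, -0.0, -1.0]]
ft_force: [0.8, -0.1, -0.8]
finger_gap: 0.606
finger_force: 26.5
```

drive_effector:
  plan:
    - [[0, 0, 0.005, 0, 0.4], [0, 0, 0.01, 0, 0.4], [0, 0, 0.012, 0, 0.4], [0, 0, 0.012, 0, 0.4], [0, 0, 0.012, 0, 0.4]]

```text
time_s: 41.18
eef_pos: [0.4965, -0.3676, 0.0593]
tool_rot: [[-1.0, -0.003, -0.0], [-0.003, 1.0, 0.0], [0.0, 0.0, -1.0]]
ft_force: [0.1, -0.2, -0.7]
finger_gap: 0.606
finger_force: 26.5
```

Release, back off, and check heights numerically from the wrist, top and scene views.

drive_effector:
  plan:
    - [[0, 0, 0, 0, 0.65], [0, 0, 0, 0, 0.7], [0, 0, 0, 0, 0.75], [0, 0, 0, 0, 0.75], [0, 0, 0, 0, 0.75], [0, 0, -0.01, 0, 0.75], [0, 0, -0.03, 0, 0.75], [0, 0, -0.06, 0, 0.75], [0, 0, -0.1, 0, 0.75], [0.02, 0.01, -0.14, 0, 0.75], [0.06, 0.03, -0.16, 0, 0.75], [0.1, 0.04, -0.16, 0, 0.75], [0.14, 0.04, -0.17, 0, 0.75], [0.16, 0.04, -0.18, 0, 0.75], [0.16, 0.04, -0.18, 0, 0.75], [0.16, 0.04, -0.18, 0, 0.75]]

```text
time_s: 42.52
eef_pos: [0.3359, -0.3286, 0.2414]
tool_rot: [[-1.0, -0.002, 0.002], [-0.002, 1.0, -0.002], [-0.002, -0.002, -1.0]]
ft_force: [0.2, 0.0, -0.6]
finger_gap: 0.75
finger_force: 0.0
```

Run:
```python
from h import *
fs={n:manip.grab_frame(n) for n in("wrist","top","scene")};pickle.dump(fs,open("end.pkl","wb"))
def tri(pts):
    A=[];b=[]
    for n,(u,v) in pts.items():
        f=fs[n];P=f["camera_matrix"]@np.c_[f["R"],f["t"]];A+=[u*P[2]-P[0],v*P[2]-P[1]]
    A=np.array(A);return np.linalg.lstsq(A[:,:3],-A[:,3],rcond=None)[0]
def mask(c,k):
    c=c.astype(int);return {"blue":c[...,2]-c[...,0]>60,"red":c[...,0]-c[...,2]>80,"dark":c.max(2)<75}[k]
for n,k,p,bx in(("vial","blue",(.4855,-.2882,.100),16),("buf","red",(.5745,-.358,.142),16),("drop","dark",(.5649,-.2786,.106),9)):
    got={}
    for v,f in fs.items():
        u=proj(f,p)
        try:q,s=blob(mask(f["color"],k),u,bx);got[v]=q;print(n,v,"pred",u.round(1),"seen",q.round(1),s.tolist())
        except Exception:print(n,v,u.round(1),"not seen")
    if len(got)>1:print("  tri",tri(got).round(4),"wrist+scene", tri({x:got[x] for x in got if x!="top"}).round(4) if "wrist" in got and "scene" in got else "")
f=fs["wrist"];g=cv2.cvtColor(f["color"],cv2.COLOR_RGB2GRAY);u=proj(f,(.4951,-.3677,.114));print("rim pred",u,"bore",proj(f,(.4951,-.3677,.07)))
x,y=map(int,u);h=cv2.HoughCircles(cv2.medianBlur(g[y-60:y+60,x-60:x+60],3),cv2.HOUGH_GRADIENT,1,8,param1=60,param2=18,minRadius=18,maxRadius=45)
if h is not None:print((h[0][:5]+[x-60,y-60,0]).round(1).tolist())
```

```text
vial wrist pred [294.6 300.6] seen [294.7 300.4] [287, 291, 17, 20, 283]
vial top pred [378.6 214.8] seen [377.8 214.5] [375, 212, 7, 6, 36]
vial scene pred [353.4 157.2] seen [353.1 157.1] [351, 156, 5, 4, 15]
  tri [ 0.4861 -0.287   0.1   ] wrist+scene [ 0.4862 -0.2879  0.1   ]
buf wrist [230.2 397.9] not seen
buf top pred [404.2 184.5] seen [402.7 184. ] [398, 180, 11, 9, 74]
buf scene pred [343.4 137.1] seen [342.6 138. ] [340, 136, 6, 5, 29]
  tri [ 0.5764 -0.355   0.1386] wrist+scene 
drop wrist pred [301.2 363.3] seen [300.5 362.5] [292, 354, 18, 18, 324]
drop top pred [374.7 189.4] seen [372.6 188.9] [370, 186, 6, 7, 35]
drop scene pred [334.4 151.7] seen [333.7 153.2] [332, 152, 4, 3, 9]
  tri [ 0.5673 -0.2762  0.0999] wrist+scene [ 0.5684 -0.2786  0.0994]
rim pred [221.93026429 316.13694709] bore [225.96828071 292.05671821]
[[224.5, 288.5, 23.2], [218.5, 299.5, 38.8], [237.5, 294.5, 31.1], [226.5, 296.5, 27.8], [222.5, 276.5, 34.3]]
```

```bash
python3 -c "
from workcell import manip
print(manip.hand_in())"
```

```text
the job is handed in; nothing more can be done
None
```

I loaded all four vessels into their matching bores and handed the job in at about 43 s; camera measurements put the vial, dropper and white bottle fully down, while the beaker's depth rests on its contact-free descent to about 2 mm above the bore floor, and I viewed 15 pictures, one over the limit of 14.

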